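Pin a turned sleeve onto the comparator base

TASK

Stand the short bored aluminium sleeve on the granite gauge base, wide foot down, with its bore over the steel-bushed hole. Then take the long pin from the rack and put it down through the sleeve into the hole until its flange sits fully home on the sleeve, and let go.

Things in the scene. Friction and masses are not known exactly. Their poses are not given: they have to be found in the camera images.
- hole (a point): Centre of the mouth (z up) of the only hole, 28 mm wide and 50 mm deep, in the top of a fixed dark granite base 220 x 160 x 50 mm, 55 mm off its centre towards the robot; steel bush 42 mm across, flush. The base turns about z with this point. Its dial gauge column (top 160 mm above the desk) stands 130 mm along x and -55 mm along y from here; the gauge points on along x, away from the hole.
- sleeve: Loose aluminium sleeve, standing at the robot's right. Foot 52 mm wide and 18 mm high, then 44 mm wide up to the top at 45 mm; 30 mm bore right through. About 0.16 kg. Origin: on the axis at the underside, z up. Near it stand other parts: a taller bored sleeve (64 mm, two steps) and a solid blank of the same outline with no bore.
- pin: Loose steel pin, 0.35 kg, hanging by its flange in one of two holes (84 mm apart) of a grey rack 95 mm high at the left; lifts straight out. Origin: axis, underside of flange, z up. Flange 44 mm wide, 6 thick; round stem above it 20 mm wide, top at +51. Shank 22 mm wide down to -75, last 20 mm tapered to an 8 mm nose. The rack's other pin is short with a black ball grip.
Things that resemble listed ones, but are neither listed nor needed, are in the scene too. Leave any purple or yellow look-alike of the sleeve alone.

How it is judged:
By the outcome, as a careful person would: the job done as asked, in the order asked, and still so for the second after the job is handed in, with the robot touching nothing.
It also fails if it takes over 64 s, if anything falls off the work surface, if the arm or the gripper's body presses on something with over 40 N, if the wrist force passes 120 N, or if a joint passes its speed limit or range.

ROBOT

A 6-joint arm with a two-finger parallel gripper is mounted at the origin on the work surface. World frame = base frame: x ahead of the robot, y to its left, z up, the work surface at z = 0. Lengths are in m, angles in rad, forces in N, time in s.
With the tool pointing down it reaches from about 0.275 to 0.875 m from the base axis. Payload 12.5 kg.
Tool frame: the origin (TCP) lies midway between the tips of the shut fingers; the grasp point (between the pads) lies 19 mm behind it; z points along the fingers, y is the line along which they close (so a half turn about z gives the same grasp; the last joint's range is limited). The gripper opens to 85 mm and grips with 20 to 120 N. Pads are 22 mm wide; open, the fingers measure 114 mm over their backs; the gripper's body (76 mm by 85 mm) begins 54 mm behind the grasp point. The pads swing forward as they close: fully open they stand 13 mm farther back than shut.
Start: joints at [1.258, 0.351, 1.652, -0, 1.139, -0.085], TCP at [0.124, 0.536, 0.231] pointing down, gripper open.
Joint ranges: [-2.75, 2.75], [-0.79, 2.1], [0.01, 2.65], [-1.57, 4.71], [0.07, 3.14], [-2.87, 2.87]. Speed limits (rad/s): [2.22, 2.22, 2.79, 3.14, 3.14, 3.14].

INTERFACE

Orientations are given as a rotation vector (axis times angle).
In Python, from rig import status, read_camera, env gives the robot as it stands.
- The arm moves only by the shell command python3 -m crank 'ROWS' [FORCE]. ROWS is JSON, a list of rows, each an object of numbers: "dx", "dy", "dz": the shift along the world's x, y, z in m; "wx", "wy", "wz": the turn, a rotation vector about the world's x, y, z in degrees; "jaw": the closure, from -1 (fully open) to 1 (shut). A call has 1 to 12 rows; each row is the pose to reach, as a shift and turn from the pose commanded when the call began; what a row does not reach only later rows make up. A row lasts 1/8 s, in which the tool goes at most 62.5 mm and 10.7 degrees, less where a joint would pass 70% of its speed; a pose out of reach is approached as far as the arm can. A call with a gripper value outside its range is refused whole. The fingers move at their own pace and stop on an object; FORCE is the grip in N (left out, the last holds). Time passes only in rows, so rows that repeat a pose let the fingers close. It gives the time, the measured TCP pose, the force, the opening and the grip force at its end, in the units of the state.
- status.state(): the state, without advancing time (a new reading comes with each control period).
- read_camera(name): name is "scene" or "top" or "wrist"; returns a dict with "pixels" (480x640x3 uint8, blue, green, red), "camera_matrix" (3x3 intrinsics, pixels), "eye" and "rotation" of the camera in the world. Camera axes: x right, y down, z forward; pixel columns grow to the right and rows downward; lengths in m; the calibration is good to about 2 mm. A picture is of the moment at which its call begins. There is no depth.
- env.close_job(): hands the job in; it is judged then, once.
The state is a dict: "time": time; "qpos": joint angles; "qvel": joint speeds; "joint_torque": joint torques, N m; "position": TCP position; "ee_rot": TCP orientation; "wrist_force": force on the tool from outside, world axes, zero at the start; "ft_torque": the same for the moment, N m; "width": finger opening in m; "grip_force": force on a finger pad.
Only numpy, scipy, OpenCV 4.12 (cv2) and the standard library are available. Lean on these libraries where they do the work, as an engineer would, in place of code of your own. Each camera call takes 0.05 s, during which the arm holds its last target. There are 200 camera calls.

## Working session

There is one attempt and no reset: what is moved stays moved. The work goes in short steps, Python scripts to look and compute and a shell command to move; the robot and the scene stay as the last step left them, time stands still between calls to the robot, and variables do not carry over. Pictures are saved under pics/ and viewed, at most 10 in all, crops included, and the job is handed in when it is done.

```bash
ls; mkdir -p pics; cat > h.py <<'E'
import numpy as np, cv2, pickle
from rig import status, read_camera, env
def snap(name, tag):
    c=read_camera(name); cv2.imwrite(f'pics/{tag}.png',c['pixels']); pickle.dump(c,open(f'pics/{tag}.pkl','wb')); return c
def load(tag): return pickle.load(open(f'pics/{tag}.pkl','rb'))
def ray(c,u,v):
    d=np.array(c['rotation'])@np.linalg.inv(np.array(c['camera_matrix']))@[u,v,1.]
    return np.array(c['eye']),d/np.linalg.norm(d)
def onz(c,u,v,z):
    e,d=ray(c,u,v); return e+d*(z-e[2])/d[2]
def tri(*obs):
    A=np.zeros((3,3));b=np.zeros(3)
    for c,u,v in obs:
        e,d=ray(c,u,v);P=np.eye(3)-np.outer(d,d);A+=P;b+=P@e
    return np.linalg.solve(A,b)
def proj(c,p):
    q=np.array(c['camera_matrix'])@np.array(c['rotation']).T@(np.array(p)-c['eye']); return q[:2]/q[2]
E
python3 - <<'E'
from h import *
a=snap('scene','s0');b=snap('top','t0');w=snap('wrist','w0')
for c in(a,b,w):print(c['eye'],np.round(c['rotation'],3).tolist(),c['camera_matrix'][0])
print(status.state())
E
```

```text
pics
[1.23036176 0.26407108 0.57169973] [-1.332, -1.966, 1.099] [463.10344587   0.         322.73334319]
[ 0.31383813 -0.05421143  1.0653241 ] [-2.094, 2.129, -0.233] [433.50655898   0.         323.5320543 ]
[0.04846895 0.55344667 0.37249691] [2.262, 1.796, 0.276] [393.07291723   0.         323.55779801]
{'time': 0.15, 'qpos': array([ 1.25844518e+00,  3.51104224e-01,  1.65228734e+00,  1.70665793e-05,
        1.13909343e+00, -8.46061568e-02]), 'qvel': array([-1.01335078e-03, -1.13234485e-03, -3.68256652e-03, -2.12177975e-05,
        2.96663772e-04, -5.64789417e-05]), 'joint_torque': array([ 4.54934097e-04, -5.06250501e+01, -2.91498220e+01, -5.49344975e-05,
        3.46217523e-03,  2.25390198e-05]), 'position': array([0.12407428, 0.53555668, 0.23088271]), 'ee_rot': array([-3.56957757e-01, -3.12105475e+00,  1.36927742e-03]), 'wrist_force': array([-0.66969283,  0.58178554,  0.11668695]), 'ft_torque': array([-0.00531501, -0.02574211,  0.03197847]), 'grip_force': 0.0, 'width': 0.0852919438610617}
```

```bash
sed -i "s/np.array(c\['rotation'\])/cv2.Rodrigues(np.array(c['rotation'],float))[0]/" h.py; python3 -c "from h import *;print(load('t0')['camera_matrix'], onz(load('t0'),320,240,0))"
```

```text
[[433.50655898   0.         323.5320543 ]
 [  0.         433.50655898 245.33356547]
 [  0.           0.           1.        ]] [ 0.55864415 -0.05434939  0.        ]
```

View pics/t0.png

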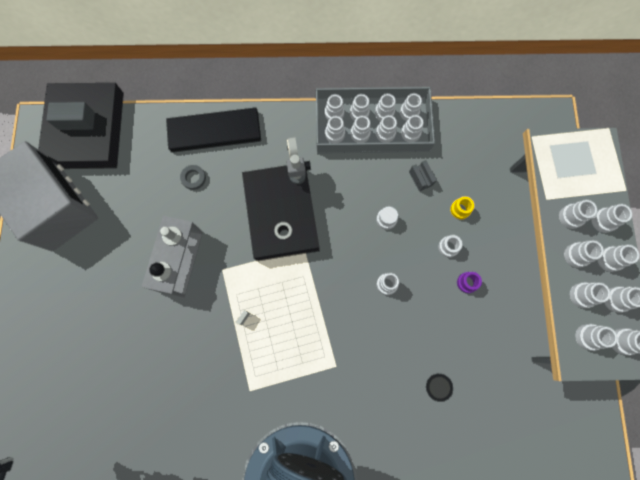

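View pics/s0.png

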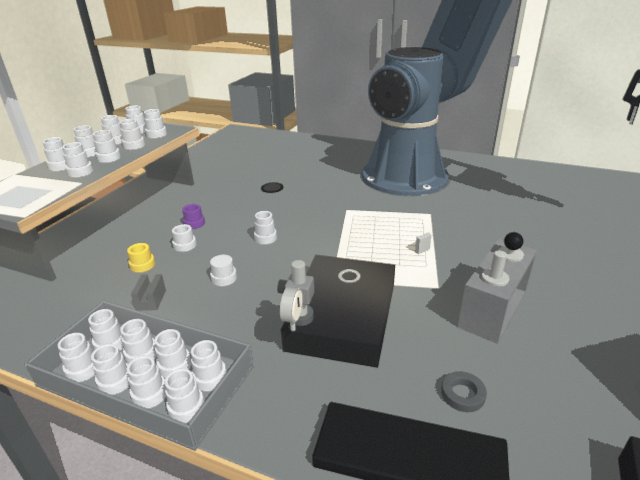

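The top view shows the base with its bush at (283,230). The short sleeve is at (451,245), the blank at (388,217) and the tall sleeve at (388,284). The rack's long pin is at (170,234) and its ball pin at (157,269). In the scene view the short sleeve is at (183,236), the bush at (349,276) and the pin at (497,262). Next, enlarged crops.

```bash
python3 - <<'E'
from h import *
def crop(t,u,v,w=66,h=50,s=4):
    im=load(t)['pixels'][v-h//2:v+h//2,u-w//2:u+w//2]
    return cv2.resize(im,(w*s,h*s),interpolation=cv2.INTER_CUBIC)
r1=np.hstack([crop('t0',451,245),crop('t0',283,230),crop('t0',165,245,66,50)])
r2=np.hstack([crop('s0',183,236),crop('s0',349,276),crop('s0',497,262)])
cv2.imwrite('pics/c1.png',np.vstack([r1,r2]))
E
```

```text
(no output)
```

View pics/c1.png

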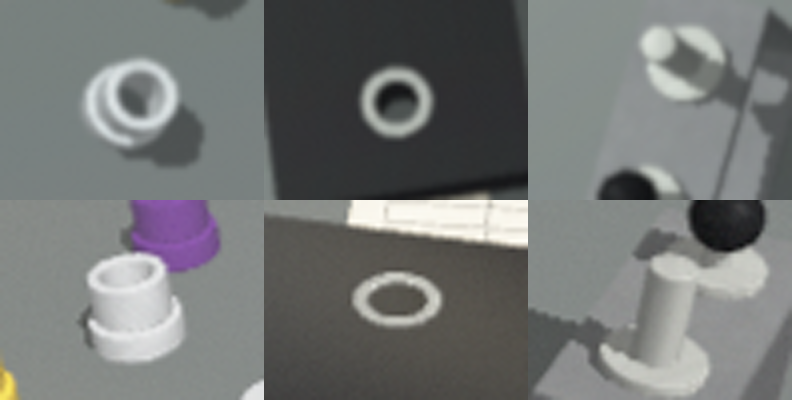

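The crops give these full-image pixels:

| Feature | Top view | Scene view |
|---|---|---|
| Sleeve rim centre | (453.2,244.2) | (181.8,229.2) |
| Bush | (283.2,230.5) | (349.5,275.8) |
| Stem top | (164.5,231) | (501,253.8) |
| Flange | (171.2,235.8) | (495.8,277.2) |

```bash
python3 - <<'E'
from h import *
t,s,w=load('t0'),load('s0'),load('w0')
for n,a,b in [('sleeve',(453.2,244.2),(181.8,229.2)),('hole',(283.2,230.5),(349.5,275.8)),('stemtop',(164.5,231),(501,253.8)),('flange',(171.2,235.8),(495.8,277.2))]:
    p=tri((t,*a),(s,*b)); print(n,p.round(4),(proj(t,p)-a).round(1),(proj(s,p)-b).round(1))
# base orientation from top-view front edge & neighbours
for q in [(257,258),(318,249),(244,172),(305,162)]: print(onz(t,*q,0.05).round(3))
for n,p in [('tall',(389,284)),('blank',(388,217)),('yellow',(462,207)),('purple',(470,282))]: print(n,onz(t,*p,.03).round(3))
st=status.state();R=cv2.Rodrigues(st['ee_rot'])[0];print(R.round(3));Rw=cv2.Rodrigues(np.array(w['rotation']))[0]
print('cam in tool',(R.T@(w['eye']-st['position'])).round(4),(R.T@Rw).round(3).tolist())
E
```

```text
sleeve [ 0.534  -0.3776  0.0419] [ 0.4 -0.3] [0.5 0.1]
hole [0.5726 0.0339 0.0485] [ 0.1 -0. ] [0.2 0. ]
stemtop [0.5511 0.2849 0.1446] [ 0.1 -0. ] [ 0.1 -0. ]
flange [0.5516 0.2855 0.098 ] [ 0.4 -0. ] [ 0.5 -0.1]
[0.506 0.096 0.05 ]
[ 0.525 -0.049  0.05 ]
[0.724 0.132 0.05 ]
[ 0.748 -0.02   0.05 ]
tall [ 0.441 -0.218  0.03 ]
blank [ 0.608 -0.224  0.03 ]
yellow [ 0.63 -0.41  0.03]
purple [ 0.442 -0.413  0.03 ]
[[-0.974  0.226 -0.   ]
 [ 0.226  0.974 -0.001]
 [ 0.    -0.001 -1.   ]]
cam in tool [ 0.0777  0.0002 -0.1416] [[-0.001, -0.953, -0.302], [1.0, -0.001, -0.001], [0.0, -0.302, 0.953]]
```

The heights agree with the text. I'm moving to a spot over the hole for a close look on the way to the sleeve.

```bash
python3 -m crank '[{"dx":0.04,"dy":-0.047},{"dx":0.08,"dy":-0.094},{"dx":0.12,"dy":-0.14},{"dx":0.16,"dy":-0.187},{"dx":0.2,"dy":-0.234},{"dx":0.24,"dy":-0.281},{"dx":0.28,"dy":-0.328},{"dx":0.32,"dy":-0.375},{"dx":0.36,"dy":-0.422},{"dx":0.4,"dy":-0.468},{"dx":0.42,"dy":-0.49},{"dx":0.42,"dy":-0.49}]'
python3 -c "
from h import *
snap('wrist','w1');print(status.state()['position'],status.state()['time'])"
python3 -m crank '[{"dx":0,"dy":-0.06},{"dx":0,"dy":-0.12},{"dx":0,"dy":-0.18},{"dx":0,"dy":-0.24,"dz":-0.02},{"dx":0,"dy":-0.3,"dz":-0.04},{"dx":-0.01,"dy":-0.36,"dz":-0.06},{"dx":-0.01,"dy":-0.4,"dz":-0.08},{"dx":-0.01,"dy":-0.424,"dz":-0.1},{"dx":-0.01,"dy":-0.424,"dz":-0.1},{"dx":-0.01,"dy":-0.424,"dz":-0.1}]'
python3 - <<'E'
from h import *
snap('wrist','w2');st=status.state();print(st['position'],st['time'])
for t,p in (('w1',(.5726,.0339,.05)),('w2',(.534,-.3776,.045))): print(t,proj(load(t),p))
cv2.imwrite('pics/c2.png',cv2.resize(np.hstack([load('w1')['pixels'],load('w2')['pixels']]),(800,300),interpolation=cv2.INTER_AREA))
E
```

```text
[0.12412301 0.53562744 0.23098561] 0.2
[0.12411821 0.53567776 0.23106643] 0.25
w1 [ 17.94367962 634.57354653]
w2 [-279.22228501  656.94629037]validation failed for argument at $[0]...
validation failed for argument at $[0]...
```

View pics/c2.png

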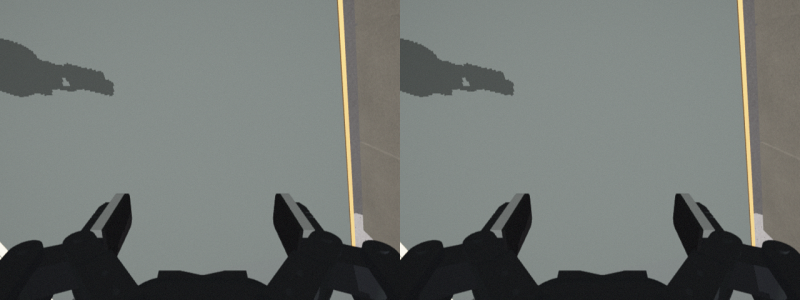

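The picture shows bare desk: both calls were refused and the arm did not move. I'll try rows with every key given.

```bash
python3 -m crank '[{"dx":0.04,"dy":-0.047,"dz":0,"wx":0,"wy":0,"wz":0,"jaw":-1},{"dx":0.08,"dy":-0.094,"dz":0,"wx":0,"wy":0,"wz":0,"jaw":-1},{"dx":0.12,"dy":-0.14,"dz":0,"wx":0,"wy":0,"wz":0,"jaw":-1},{"dx":0.16,"dy":-0.187,"dz":0,"wx":0,"wy":0,"wz":0,"jaw":-1},{"dx":0.2,"dy":-0.234,"dz":0,"wx":0,"wy":0,"wz":0,"jaw":-1},{"dx":0.24,"dy":-0.281,"dz":0,"wx":0,"wy":0,"wz":0,"jaw":-1},{"dx":0.28,"dy":-0.328,"dz":0,"wx":0,"wy":0,"wz":0,"jaw":-1},{"dx":0.32,"dy":-0.375,"dz":0,"wx":0,"wy":0,"wz":0,"jaw":-1},{"dx":0.36,"dy":-0.422,"dz":0,"wx":0,"wy":0,"wz":0,"jaw":-1},{"dx":0.4,"dy":-0.468,"dz":0,"wx":0,"wy":0,"wz":0,"jaw":-1},{"dx":0.42,"dy":-0.49,"dz":0,"wx":0,"wy":0,"wz":0,"jaw":-1},{"dx":0.42,"dy":-0.49,"dz":0,"wx":0,"wy":0,"wz":0,"jaw":-1}]'
```

```text
time: 1.75
position: [0.5449, 0.0444, 0.2308]
ee_rot: [-0.361, -3.12, 0.0]
wrist_force: [0.3, -0.1, 0.1]
width: 0.0854
grip_force: 0.0
```

Full rows work. I'll take the hole picture, then go on to the sleeve.

```bash
python3 -c "
from h import *
snap('wrist','w1');print(status.state()['position'],status.state()['time'])"
python3 -m crank '[{"dx":0,"dy":-0.06,"dz":0,"wx":0,"wy":0,"wz":0,"jaw":-1},{"dx":0,"dy":-0.12,"dz":0,"wx":0,"wy":0,"wz":0,"jaw":-1},{"dx":0,"dy":-0.18,"dz":0,"wx":0,"wy":0,"wz":0,"jaw":-1},{"dx":0,"dy":-0.24,"dz":-0.01,"wx":0,"wy":0,"wz":0,"jaw":-1},{"dx":0,"dy":-0.3,"dz":-0.02,"wx":0,"wy":0,"wz":0,"jaw":-1},{"dx":-0.01,"dy":-0.36,"dz":-0.04,"wx":0,"wy":0,"wz":0,"jaw":-1},{"dx":-0.01,"dy":-0.4,"dz":-0.06,"wx":0,"wy":0,"wz":0,"jaw":-1},{"dx":-0.01,"dy":-0.422,"dz":-0.08,"wx":0,"wy":0,"wz":0,"jaw":-1},{"dx":-0.01,"dy":-0.422,"dz":-0.08,"wx":0,"wy":0,"wz":0,"jaw":-1},{"dx":-0.01,"dy":-0.422,"dz":-0.08,"wx":0,"wy":0,"wz":0,"jaw":-1}]'
python3 - <<'E'
from h import *
snap('wrist','w2');st=status.state();print(st['position'],st['time'])
for t,p in (('w1',(.5726,.0339,.05)),('w2',(.534,-.3776,.045))): print(t,proj(load(t),p))
cv2.imwrite('pics/c3.png',cv2.resize(np.hstack([load('w1')['pixels'][100:460,180:460],load('w2')['pixels'][100:460,180:460]]),(800,514)))
E
```

```text
[0.54408605 0.04541464 0.23087165] 1.8
time: 3.05
position: [0.5347, -0.3748, 0.1521]
ee_rot: [0.355, 3.121, 0.0]
wrist_force: [-0.6, 0.5, 0.4]
width: 0.0856
grip_force: 0.0
[ 0.534817   -0.37493367  0.15238367] 3.1
w1 [319.00304333 243.68859358]
w2 [319.04373741 236.51130747]
```

View pics/c3.png

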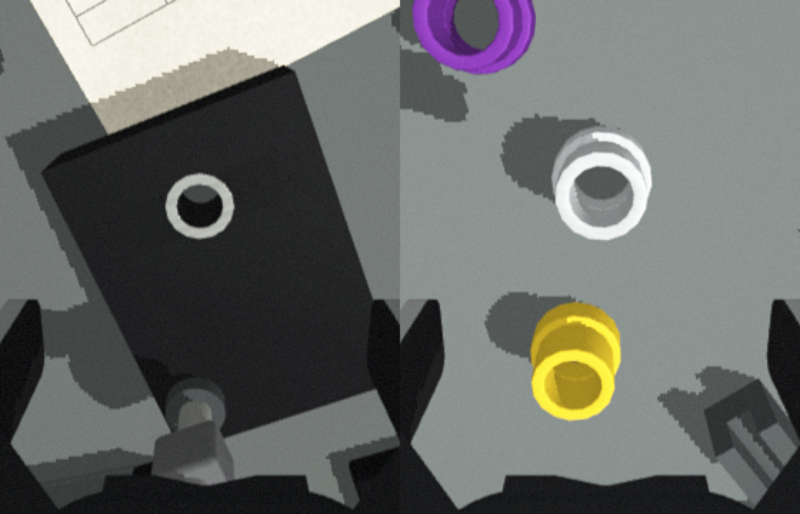

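The bush is at about (320,243.5) and the sleeve rim at about (320.7,237.2), both within 1–2 px of prediction. I'm descending on the sleeve.

```bash
python3 -m crank '[{"dx":0,"dy":-0.001,"dz":-0.05,"wx":0,"wy":0,"wz":0,"jaw":-1},{"dx":0,"dy":-0.001,"dz":-0.09,"wx":0,"wy":0,"wz":0,"jaw":-1},{"dx":0,"dy":-0.001,"dz":-0.115,"wx":0,"wy":0,"wz":0,"jaw":-1},{"dx":0,"dy":-0.001,"dz":-0.132,"wx":0,"wy":0,"wz":0,"jaw":-1},{"dx":0,"dy":-0.001,"dz":-0.132,"wx":0,"wy":0,"wz":0,"jaw":-1}]' 40; python3 -m crank '[{"dx":0,"dy":0,"dz":0,"wx":0,"wy":0,"wz":0,"jaw":1},{"dx":0,"dy":0,"dz":0,"wx":0,"wy":0,"wz":0,"jaw":1},{"dx":0,"dy":0,"dz":0,"wx":0,"wy":0,"wz":0,"jaw":1},{"dx":0,"dy":0,"dz":0,"wx":0,"wy":0,"wz":0,"jaw":1},{"dx":0,"dy":0,"dz":0,"wx":0,"wy":0,"wz":0,"jaw":1},{"dx":0,"dy":0,"dz":0,"wx":0,"wy":0,"wz":0,"jaw":1}]'
```

```text
time: 3.72
position: [0.5342, -0.3765, 0.0191]
ee_rot: [-0.356, -3.121, -0.001]
wrist_force: [-0.3, -1.6, 0.3]
width: 0.0851
grip_force: 0.0
time: 4.47
position: [0.5346, -0.3776, 0.0205]
ee_rot: [0.357, 3.12, -0.001]
wrist_force: [-1.0, 1.6, 6.7]
width: 0.0417
grip_force: 40.5
```

```bash
python3 -m crank '[{"dx":0,"dy":0,"dz":0.03,"wx":0,"wy":0,"wz":0,"jaw":1},{"dx":0,"dy":0,"dz":0.08,"wx":0,"wy":0,"wz":0,"jaw":1},{"dx":0,"dy":0.04,"dz":0.11,"wx":0,"wy":0,"wz":0,"jaw":1},{"dx":0.008,"dy":0.09,"dz":0.12,"wx":0,"wy":0,"wz":0,"jaw":1},{"dx":0.014,"dy":0.145,"dz":0.12,"wx":0,"wy":0,"wz":0,"jaw":1},{"dx":0.02,"dy":0.2,"dz":0.12,"wx":0,"wy":0,"wz":0,"jaw":1},{"dx":0.025,"dy":0.255,"dz":0.12,"wx":0,"wy":0,"wz":0,"jaw":1},{"dx":0.03,"dy":0.31,"dz":0.12,"wx":0,"wy":0,"wz":0,"jaw":1},{"dx":0.035,"dy":0.36,"dz":0.11,"wx":0,"wy":0,"wz":0,"jaw":1},{"dx":0.039,"dy":0.395,"dz":0.1,"wx":0,"wy":0,"wz":0,"jaw":1},{"dx":0.039,"dy":0.412,"dz":0.085,"wx":0,"wy":0,"wz":0,"jaw":1},{"dx":0.039,"dy":0.412,"dz":0.085,"wx":0,"wy":0,"wz":0,"jaw":1}]'
python3 -m crank '[{"dx":0,"dy":0,"dz":0,"wx":0,"wy":0,"wz":0,"jaw":1}]'
python3 - <<'E'
from h import *
w=snap('wrist','w3');s=snap('scene','s3');st=status.state();p=st['position'];print(p,st['time'])
q=proj(w,p+[0,0,.0245]);print(q,proj(w,(.573,.0345,.05)),proj(s,p+[0,0,.0245]))
cv2.imwrite('pics/c4.png',np.hstack([cv2.resize(w['pixels'][220:480,220:420],(400,520)),cv2.resize(s['pixels'][190:320,280:380],(400,520))]))
E
```

```text
time: 5.98
position: [0.5724, 0.0351, 0.1032]
ee_rot: [-0.355, -3.119, 0.0]
wrist_force: [0.1, 0.1, -1.2]
width: 0.0421
grip_force: 41.3
time: 6.1
position: [0.5734, 0.0337, 0.1046]
ee_rot: [0.358, 3.121, -0.0]
wrist_force: [-0.2, 0.5, -1.4]
width: 0.0419
grip_force: 41.3
[0.57347517 0.03363336 0.10477944] 6.2
[323.08642883 351.54780741] [324.65122327 264.9859658 ] [349.76131951 239.62605311]
```

View pics/c4.png

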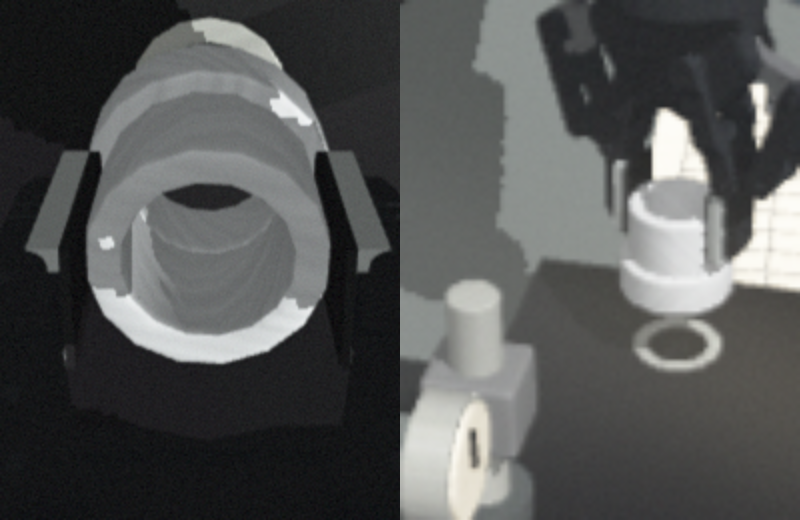

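In the wrist view the rim centre is at (325,348), about 1 mm nearer the robot than the TCP. The scene view shows the sleeve upright, centred over the bush in column (350 against 349.5). I'll correct 1 mm and lower it.

```bash
python3 -m crank '[{"dx":0.001,"dy":0,"dz":-0.015,"wx":0,"wy":0,"wz":0,"jaw":1},{"dx":0.001,"dy":0,"dz":-0.025,"wx":0,"wy":0,"wz":0,"jaw":1},{"dx":0.001,"dy":0,"dz":-0.03,"wx":0,"wy":0,"wz":0,"jaw":1},{"dx":0.001,"dy":0,"dz":-0.033,"wx":0,"wy":0,"wz":0,"jaw":1},{"dx":0.001,"dy":0,"dz":-0.034,"wx":0,"wy":0,"wz":0,"jaw":1},{"dx":0.001,"dy":0,"dz":-0.034,"wx":0,"wy":0,"wz":0,"jaw":1}]'
```

```text
time: 6.95
position: [0.5744, 0.0348, 0.0706]
ee_rot: [0.357, 3.121, 0.0]
wrist_force: [-0.5, -0.4, 0.9]
width: 0.0419
grip_force: 41.5
```

```bash
python3 -m crank '[{"dx":0,"dy":0,"dz":-0.0005,"wx":0,"wy":0,"wz":0,"jaw":1},{"dx":0,"dy":0,"dz":-0.0005,"wx":0,"wy":0,"wz":0,"jaw":-1},{"dx":0,"dy":0,"dz":0,"wx":0,"wy":0,"wz":0,"jaw":-1},{"dx":0,"dy":0,"dz":0,"wx":0,"wy":0,"wz":0,"jaw":-1},{"dx":0,"dy":0,"dz":0,"wx":0,"wy":0,"wz":0,"jaw":-1},{"dx":0,"dy":0,"dz":0.03,"wx":0,"wy":0,"wz":0,"jaw":-1},{"dx":0,"dy":0,"dz":0.08,"wx":0,"wy":0,"wz":0,"jaw":-1},{"dx":0,"dy":0,"dz":0.13,"wx":0,"wy":0,"wz":0,"jaw":-1},{"dx":0,"dy":0,"dz":0.13,"wx":0,"wy":0,"wz":0,"jaw":-1}]'
python3 - <<'E'
from h import *
w=snap('wrist','w4')
for z in(.05,.068,.095): print(z,proj(w,(.573,.0345,z)))
print(status.state()['position'])
cv2.imwrite('pics/c5.png',cv2.resize(w['pixels'][150:350,220:420],(600,600),interpolation=cv2.INTER_CUBIC))
E
```

```text
time: 8.07
position: [0.5759, 0.0348, 0.2041]
ee_rot: [0.356, 3.114, 0.001]
wrist_force: [0.2, -0.1, -1.2]
width: 0.0853
grip_force: 0.0
0.05 [321.87319191 213.7981398 ]
0.068 [321.80861059 219.94462672]
0.095 [321.69587881 230.67380368]
[0.57477427 0.03479971 0.20166415]
```

View pics/c5.png

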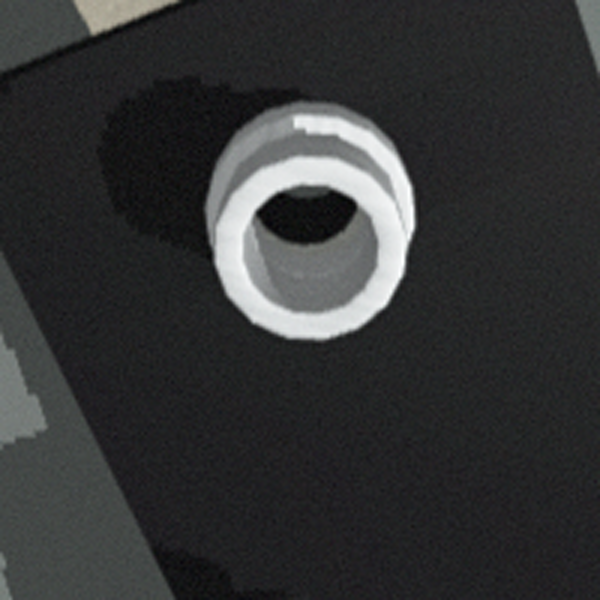

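The sleeve stands upright on the bush, its rim centre at (324,232), and the dark hole shows through the bore, about 1 mm off centre at most. That's within clearance, so on to the pin.

```bash
python3 -m crank '[{"dx":-0.005,"dy":0.055,"dz":0.01,"wx":0,"wy":0,"wz":0,"jaw":-1},{"dx":-0.01,"dy":0.11,"dz":0.02,"wx":0,"wy":0,"wz":0,"jaw":-1},{"dx":-0.015,"dy":0.165,"dz":0.02,"wx":0,"wy":0,"wz":0,"jaw":-1},{"dx":-0.02,"dy":0.215,"dz":0.02,"wx":0,"wy":0,"wz":0,"jaw":-1},{"dx":-0.023,"dy":0.25,"dz":0.02,"wx":0,"wy":0,"wz":0,"jaw":-1},{"dx":-0.023,"dy":0.25,"dz":0.02,"wx":0,"wy":0,"wz":0,"jaw":-1},{"dx":-0.023,"dy":0.25,"dz":0.02,"wx":0,"wy":0,"wz":0,"jaw":-1}]'
python3 - <<'E'
from h import *
w=snap('wrist','w5')
for z in(.098,.1446): print(z,proj(w,(.5513,.2852,z)))
print(status.state()['position'])
cv2.imwrite('pics/c6.png',cv2.resize(w['pixels'][60:460,160:480],(640,600)))
E
```

```text
time: 9.0
position: [0.5509, 0.2841, 0.2191]
ee_rot: [-0.357, -3.12, 0.002]
wrist_force: [1.0, 0.0, -0.6]
width: 0.0853
grip_force: 0.0
0.098 [325.28755891 231.06127652]
0.1446 [325.51838094 253.66392902]
[0.55112031 0.28376356 0.21946569]
```

View pics/c6.png

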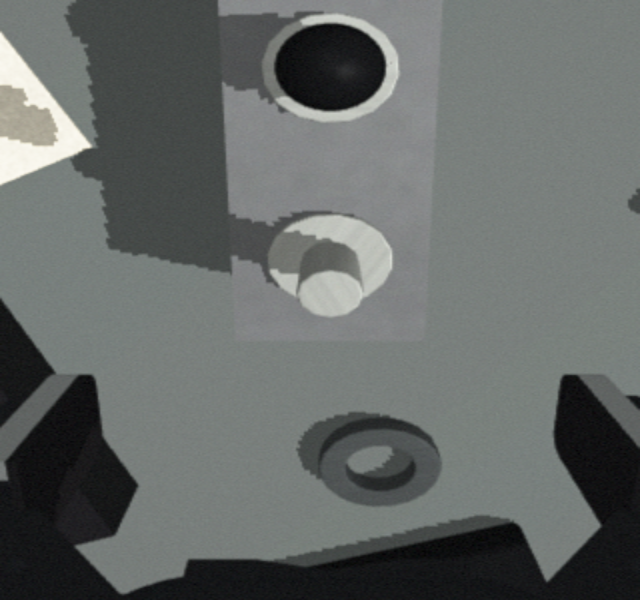

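The stem top is at (325.5,255) and the flange at (325,232), matching prediction within 2 px. I'm descending and gripping the stem.

```bash
python3 -m crank '[{"dx":0.001,"dy":0,"dz":-0.05,"wx":0,"wy":0,"wz":0,"jaw":-1},{"dx":0.001,"dy":0,"dz":-0.085,"wx":0,"wy":0,"wz":0,"jaw":-1},{"dx":0.001,"dy":0,"dz":-0.103,"wx":0,"wy":0,"wz":0,"jaw":-1},{"dx":0.001,"dy":0,"dz":-0.109,"wx":0,"wy":0,"wz":0,"jaw":-1},{"dx":0.001,"dy":0,"dz":-0.109,"wx":0,"wy":0,"wz":0,"jaw":1},{"dx":0.001,"dy":0,"dz":-0.109,"wx":0,"wy":0,"wz":0,"jaw":1},{"dx":0.001,"dy":0,"dz":-0.109,"wx":0,"wy":0,"wz":0,"jaw":1},{"dx":0.001,"dy":0,"dz":-0.109,"wx":0,"wy":0,"wz":0,"jaw":1},{"dx":0.001,"dy":0,"dz":-0.109,"wx":0,"wy":0,"wz":0,"jaw":1},{"dx":0.001,"dy":0,"dz":-0.109,"wx":0,"wy":0,"wz":0,"jaw":1},{"dx":0.001,"dy":0,"dz":-0.109,"wx":0,"wy":0,"wz":0,"jaw":1},{"dx":0.001,"dy":0,"dz":-0.109,"wx":0,"wy":0,"wz":0,"jaw":1}]' 70; python3 -m crank '[{"dx":0,"dy":0,"dz":0.01,"wx":0,"wy":0,"wz":0,"jaw":1},{"dx":0,"dy":0,"dz":0.03,"wx":0,"wy":0,"wz":0,"jaw":1},{"dx":0,"dy":0,"dz":0.06,"wx":0,"wy":0,"wz":0,"jaw":1},{"dx":0,"dy":0,"dz":0.09,"wx":0,"wy":0,"wz":0,"jaw":1},{"dx":0,"dy":0,"dz":0.11,"wx":0,"wy":0,"wz":0,"jaw":1},{"dx":0,"dy":0,"dz":0.11,"wx":0,"wy":0,"wz":0,"jaw":1}]'
```

```text
time: 10.55
position: [0.5524, 0.2848, 0.112]
ee_rot: [0.357, 3.121, 0.0]
wrist_force: [-1.8, -0.8, 6.0]
width: 0.0185
grip_force: 68.1
time: 11.3
position: [0.5526, 0.2851, 0.2228]
ee_rot: [0.357, 3.119, 0.002]
wrist_force: [0.5, -0.5, -3.7]
width: 0.0184
grip_force: 68.4
```

```bash
python3 -m crank '[{"dx":0.003,"dy":-0.03,"dz":0,"wx":0,"wy":0,"wz":0,"jaw":1},{"dx":0.006,"dy":-0.075,"dz":0,"wx":0,"wy":0,"wz":0,"jaw":1},{"dx":0.01,"dy":-0.12,"dz":0,"wx":0,"wy":0,"wz":0,"jaw":1},{"dx":0.014,"dy":-0.165,"dz":0,"wx":0,"wy":0,"wz":0,"jaw":1},{"dx":0.018,"dy":-0.21,"dz":0,"wx":0,"wy":0,"wz":0,"jaw":1},{"dx":0.0215,"dy":-0.24,"dz":0,"wx":0,"wy":0,"wz":0,"jaw":1},{"dx":0.0215,"dy":-0.25,"dz":0,"wx":0,"wy":0,"wz":0,"jaw":1},{"dx":0.0215,"dy":-0.25,"dz":-0.015,"wx":0,"wy":0,"wz":0,"jaw":1},{"dx":0.0215,"dy":-0.25,"dz":-0.025,"wx":0,"wy":0,"wz":0,"jaw":1},{"dx":0.0215,"dy":-0.25,"dz":-0.025,"wx":0,"wy":0,"wz":0,"jaw":1}]'
python3 - <<'E'
from h import *
w=snap('wrist','w6');s=snap('scene','s6');t=snap('top','t6');p=status.state()['position'];print(p)
print(proj(w,(.5737,.0352,.095)),proj(s,(.5737,.0352,.095)))
for z in(-.017,-.092):print('flange,nose',proj(w,p+[0,0,z]),proj(s,p+[0,0,z]))
cv2.imwrite('pics/c7.png',np.hstack([cv2.resize(w['pixels'][150:400,220:420],(400,500)),cv2.resize(s['pixels'][175:300,300:400],(400,500))]))
E
```

```text
time: 12.55
position: [0.573, 0.0357, 0.1949]
ee_rot: [-0.355, -3.119, 0.0]
wrist_force: [-0.2, -1.5, -2.5]
width: 0.0184
grip_force: 68.7
[0.57383302 0.03526451 0.19650854]
[322.87987651 241.56555524] [350.36756168 255.77805778]
flange,nose [322.700457   300.77857031] [350.84347872 215.23637877]
flange,nose [322.99794826 246.43775235] [350.42650438 251.47691236]
```

View pics/c7.png

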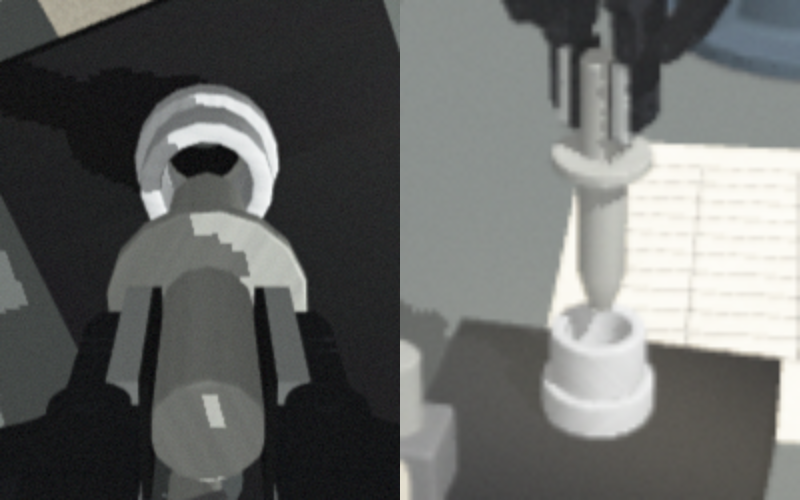

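The wrist view shows nose and bore aligned (crop columns 207 and 208), and so does the scene view (600 and 598). I'm inserting while watching force.

```bash
python3 -m crank '[{"dx":0,"dy":0,"dz":-0.01,"wx":0,"wy":0,"wz":0,"jaw":1},{"dx":0,"dy":0,"dz":-0.02,"wx":0,"wy":0,"wz":0,"jaw":1},{"dx":0,"dy":0,"dz":-0.03,"wx":0,"wy":0,"wz":0,"jaw":1},{"dx":0,"dy":0,"dz":-0.04,"wx":0,"wy":0,"wz":0,"jaw":1},{"dx":0,"dy":0,"dz":-0.04,"wx":0,"wy":0,"wz":0,"jaw":1}]';  python3 -m crank '[{"dx":0,"dy":0,"dz":-0.008,"wx":0,"wy":0,"wz":0,"jaw":1},{"dx":0,"dy":0,"dz":-0.016,"wx":0,"wy":0,"wz":0,"jaw":1},{"dx":0,"dy":0,"dz":-0.02,"wx":0,"wy":0,"wz":0,"jaw":1},{"dx":0,"dy":0,"dz":-0.02,"wx":0,"wy":0,"wz":0,"jaw":1}]'
```

```text
time: 13.32
position: [0.5732, 0.0348, 0.1553]
ee_rot: [-0.357, -3.12, 0.0]
wrist_force: [-0.1, 0.7, -2.3]
width: 0.0184
grip_force: 68.7
time: 13.82
position: [0.5736, 0.0348, 0.136]
ee_rot: [-0.357, -3.121, 0.0]
wrist_force: [-0.0, 0.3, -2.7]
width: 0.0181
grip_force: 68.7
```

```bash
python3 -m crank '[{"dx":0,"dy":0,"dz":-0.008,"wx":0,"wy":0,"wz":0,"jaw":1},{"dx":0,"dy":0,"dz":-0.016,"wx":0,"wy":0,"wz":0,"jaw":1},{"dx":0,"dy":0,"dz":-0.02,"wx":0,"wy":0,"wz":0,"jaw":1},{"dx":0,"dy":0,"dz":-0.022,"wx":0,"wy":0,"wz":0,"jaw":1},{"dx":0,"dy":0,"dz":-0.022,"wx":0,"wy":0,"wz":0,"jaw":1}]'; python3 -m crank '[{"dx":0,"dy":0,"dz":-0.001,"wx":0,"wy":0,"wz":0,"jaw":1},{"dx":0,"dy":0,"dz":-0.002,"wx":0,"wy":0,"wz":0,"jaw":1},{"dx":0,"dy":0,"dz":-0.002,"wx":0,"wy":0,"wz":0,"jaw":1}]'
```

```text
time: 14.45
position: [0.5737, 0.0348, 0.1143]
ee_rot: [0.357, 3.121, 0.0]
wrist_force: [-0.0, -0.2, -2.7]
width: 0.0185
grip_force: 68.7
time: 14.82
position: [0.5736, 0.0348, 0.1123]
ee_rot: [-0.357, -3.121, 0.0]
wrist_force: [0.0, -0.5, -3.3]
width: 0.0179
grip_force: 68.7
```

Not in contact yet, so I'll go a little lower.

```bash
python3 -m crank '[{"dx":0,"dy":0,"dz":-0.0005,"wx":0,"wy":0,"wz":0,"jaw":1},{"dx":0,"dy":0,"dz":-0.001,"wx":0,"wy":0,"wz":0,"jaw":1},{"dx":0,"dy":0,"dz":-0.0015,"wx":0,"wy":0,"wz":0,"jaw":1},{"dx":0,"dy":0,"dz":-0.0015,"wx":0,"wy":0,"wz":0,"jaw":1}]'
```

```text
time: 15.32
position: [0.574, 0.0348, 0.112]
ee_rot: [0.357, 3.12, 0.0]
wrist_force: [-5.4, -0.6, 10.2]
width: 0.0182
grip_force: 70.2
```

It made contact with about 13 N at the expected height. I'll release and rise.

```bash
python3 -m crank '[{"dx":0,"dy":0,"dz":0.001,"wx":0,"wy":0,"wz":0,"jaw":1},{"dx":0,"dy":0,"dz":0.001,"wx":0,"wy":0,"wz":0,"jaw":-1},{"dx":0,"dy":0,"dz":0.001,"wx":0,"wy":0,"wz":0,"jaw":-1},{"dx":0,"dy":0,"dz":0.002,"wx":0,"wy":0,"wz":0,"jaw":-1},{"dx":0,"dy":0,"dz":0.002,"wx":0,"wy":0,"wz":0,"jaw":-1},{"dx":0,"dy":0,"dz":0.002,"wx":0,"wy":0,"wz":0,"jaw":-1},{"dx":0,"dy":0,"dz":0.03,"wx":0,"wy":0,"wz":0,"jaw":-1},{"dx":0,"dy":0,"dz":0.07,"wx":0,"wy":0,"wz":0,"jaw":-1},{"dx":0,"dy":0,"dz":0.11,"wx":0,"wy":0,"wz":0,"jaw":-1},{"dx":0,"dy":0,"dz":0.13,"wx":0,"wy":0,"wz":0,"jaw":-1},{"dx":0,"dy":0,"dz":0.13,"wx":0,"wy":0,"wz":0,"jaw":-1}]'
python3 - <<'E'
from h import *
w=snap('wrist','w7');s=snap('scene','s7')
cv2.imwrite('pics/c8.png',np.hstack([cv2.resize(w['pixels'][130:380,220:420],(400,500)),cv2.resize(s['pixels'][200:325,300:400],(400,500),interpolation=cv2.INTER_CUBIC)]))
E
```

```text
time: 16.7
position: [0.5742, 0.0348, 0.242]
ee_rot: [0.357, 3.119, 0.0]
wrist_force: [0.0, 0.8, 0.2]
width: 0.0851
grip_force: 0.0
```

View pics/c8.png

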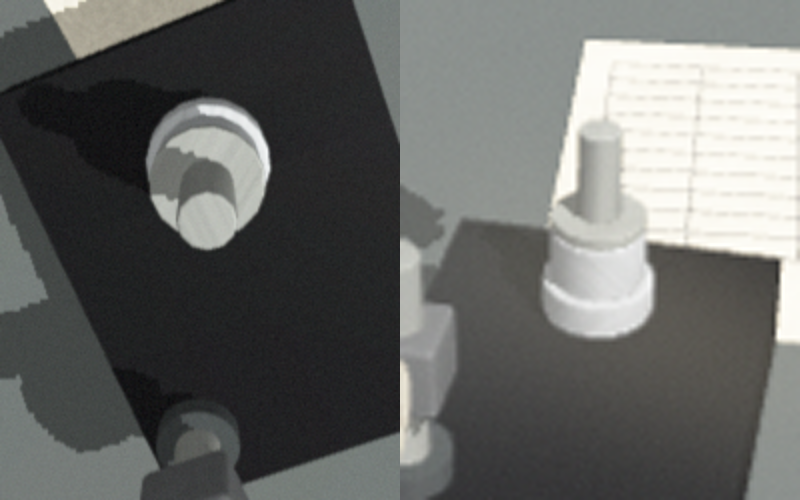

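The picture shows the flange flush on the sleeve (scene crop, about (600,235)), the pin upright and the gripper clear. I'm handing it in.

```bash
python3 -c "
from rig import env
print(env.close_job())"
```

```text
the job is handed in; nothing more can be done
None
```

The sleeve stands foot down over the bushed hole with the long pin through it, flange seated and released; the job was handed in at about 17 s, and no verdict was returned.

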